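# Lock the shaker's hold-down bar with its R-clip

## Robot

A 6-joint arm with a two-finger parallel gripper is mounted at the origin on a cart in front of the work surface, level with it; the furniture and walls round the work are solid. World frame = base frame: x ahead of the robot, y to its left, z up, the work surface at z = 0. Lengths are in mm, angles in degrees, forces in N, time in s.
With the tool pointing down it reaches from about 350 to 850 mm from the base axis. Payload 8.1 kg.
Tool frame: the origin (TCP) lies at the very end of the fingers, on their centre line; the grasp point (between the pads) lies 19 mm behind it (tcp_to_grasp is the distance from the TCP to the grasp point, in mm); z points along the fingers, x is the direction in which the jaws open and shut, and the axes are right-handed (so a half turn about z gives the same grasp; the last joint's range is limited). The gripper opens to 85 mm and grips with 20 to 120 N. Pads are 22 mm wide; open, the fingers measure 114 mm over their backs; the gripper's body (76 mm by 85 mm) begins 54 mm behind the grasp point. The pads swing forward as they close: fully open they stand 13 mm farther back than shut.
Start: joints at [-79.607, 7.471, 85.268, -0, 87.261, -4.893], TCP at [158.208, -578.771, 231.292] pointing down, gripper open.
Joint ranges: [-169.43, 169.43], [-51.17, 129.36], [1.28, 143.12], [-76.62, 256.62], [0, 156.53], [-152.29, 152.29]. Speed limits (degrees/s): [136.94, 136.94, 159.86, 180, 180, 180].

## Interface

Orientations are given as [roll, pitch, yaw] about the fixed x, y, z axes, in that order (R = Rz(yaw) Ry(pitch) Rx(roll)).
In Python, from bench import * gives the robot as it stands. The module is installed in compiled form; this text tells all that it offers.
- The arm moves only by the tool apply_moves, never from a script. Its argument "targets" is text: rows parted by semicolons, each of 7 numbers parted by spaces: the turn, a rotation vector about the tool's x, y, z in rad, then the shift along the tool's x, y, z in cm, then the finger opening in cm, from 0 to 8.54. A call has exactly 5 rows; each row is the pose to reach, as a shift and turn from the pose commanded when the call began, along the tool's axes at that moment; what a row does not reach only later rows make up. A row lasts 1/10 s, in which the tool goes at most 50 mm and 8.59 degrees, less where a joint would pass 70% of its speed; a pose out of reach is approached as far as the arm can. A call with a gripper value outside its range is refused whole. The fingers move at their own pace and stop on an object; "force" is the grip in N (left out, the last holds). Time passes only in rows, so rows that repeat a pose let the fingers close, or fill a call up. It gives the time, the measured TCP pose, the force and the opening at its end, in the units of the state.
- sense(): the state, without advancing time (a new reading comes with each control period).
- snapshot(name): name is "scene" or "top" or "wrist"; returns the picture (480x640x3 uint8, red, green, blue); there is no depth.
- camera_model(name): a dict with "fx", "fy", "cx", "cy" (pixels), "position" and "attitude" of the camera in the world; the wrist camera has in their place "T_tool_cam" (4x4, takes a point from camera to tool coordinates, whose origin is the TCP and whose axes are the tool frame's). Camera axes: x right, y up, looking along -z (the intrinsics and any distortion apply to the point x, -y, -z); pixel columns grow to the right and rows downward; lengths in mm; the calibration is good to about 2 mm. A picture is of the moment at which its call begins: read the wrist's pose just before it. camera_model takes no time and is no camera call.
- hand_in(): hands the job in, once; it reports no verdict.
Trained networks look in the newest picture that a camera, given by its name, has taken for a name from the list of things; names that differ only in an ending like _2 or _b are one class to them, and where a whole thing is asked for, a point or a joint stands for the part that bears it (a point fixed in the world has none). Each returns a list of dicts, best first, with "confidence" (0 to 1); they miss things now and then, are a little off and sometimes report something else, mostly with a low value. They report only what shows in the picture. A call takes as long as a camera call. They do not tell look-alikes from the thing itself.
- recognise(camera, query): "at" ([row, column] in pixels, amid what is visible of it).
- place_of(camera, query): "at" ([row, column] in pixels: a listed point, or the origin of a listed thing).
The state is a dict: "time": time; "joint_pos": joint angles; "qd": joint speeds; "joint_efforts": joint torques, N m; "tool_pos": TCP position; "tcp_rot": TCP orientation; "ft_force": force on the tool from outside, world axes, zero at the start; "wrist_torque": the same for the moment, N m; "finger_gap": finger opening in mm.
Only numpy, scipy, OpenCV 4.12 (cv2) and the standard library are available. Lean on these libraries where they do the work, as an engineer would, in place of code of your own. Each camera call takes 0.05 s, during which the arm holds its last target. There are 200 camera calls.

## Task

Make the bench shaker ready to run: swing its hold-down bar fully down over the stack of culture dishes, forked end round the locking pin, then lock it by pushing the R-clip's straight leg through the pin's cross hole until the bow springs over the pin. The pin turns loosely in its sleeve, so feel for the hole and push gently, never with more than about 20 N. Let go of the clip once it is home, and leave the dishes and the other things on the bench where they are.

Things in the scene. Friction and masses are not known exactly. Their poses are not given: they have to be found in the camera images.
- shaker: flat white bench shaker, 200 mm deep (x), 274 mm wide (y), platform top 62 mm high (64 mm on its rubber mat), fixed on the bench; origin at the centre of its underside; +x from its front panel, which faces the robot, to its back, +y to its left, z up. Hold-down bar and locking pin are parts of it
- hole_centre (a point): fixed point of the shaker on the axis of the upright locking pin, at the height of its cross hole's centre (141 mm above the bench); axes as the shaker's. The polished steel pin is 20 mm in diameter, its rounded top 13 mm above this point. The hole runs level right through it, 7 mm wide, its rims slightly broken (8 mm at the surface)
- sleeve_top (a point): centre of the top of the 31 mm sleeve in which the pin stands, 13.5 mm below the hole's centre, axes as the shaker's. The pin turns in it with a drag of 3 to 4 N at its rim and stays as left. At the start its hole points anywhere within 43 degrees of the shaker's x axis, an angle NOT reported: feel for it. The leg's tip, once caught in the mouth, can swing the pin round
- hold_bar (a joint): angle of the hold-down bar: 0 = fully down (level, forked end round the pin, 1.5 mm above the dishes); 0.35 to 0.8 rad, raised, at the start. A flat steel bar 28 mm wide, 6 mm thick, 210 mm from hinge to fork end. Its hinge is stiff (about 2 N at the push point); it stays where it is left
- bar_hinge (a point): a point of the shaker on the hinge axis of the bar, 130 mm above the bench, 190 mm from the pin's axis; axes as the shaker's. The bar turns about the x axis through this point and when down runs from here along +y to the pin
- bar_push (a point): point in the middle of the bar's upper face, 150 mm from the hinge, a good place to push it down (with bare fingertips); its y axis runs along the bar away from the hinge, its z axis stands off the upper face
- clip_eye (a point): centre of the oblong double-wound eye of the R-clip, the part to grip: 29 mm along the leg, 21 mm across (two parallel flat sides), 10 mm high. The loose clip, of 5 mm round steel wire, lies flat on the bench, 105 mm long. Its axes: +x from the eye along the straight leg to its tip, +y towards the bowed leg, z up
- clip_tip (a point): blunt free end of the straight leg (3.6 mm flat, edge chamfered), on the wire's centre line: 88 mm ahead (+x) of the eye's centre, 8 mm to the -y side, 2.5 mm below it; the leg is straight and parallel to x
- clip_seat (a point): point on the centre line of the straight leg opposite the middle of the bow's hollow, 46 mm ahead (+x) of the eye's centre, 42 mm behind the tip. When the clip is home this point lies at the pin's centre (hole_centre)
- clip_bow (a joint): angle by which the springy bowed leg is spread from the straight leg: 0 relaxed (and when home), about 0.1 rad with its hump on the crown of the pin. Its flared end meets the pin when clip_seat is about 20 mm short of the pin's centre; the hump passes over at about 10 mm short after a push of some 4 to 10 N, then the bow springs over and draws the clip home
- dish_stack: taped stack of four red culture dishes, 95 mm across and 60 mm high, loose on the shaker's platform under the bar; origin at the centre of its underside
- dish: single pink closed culture dish, 92 mm across, 15 mm high, bystander on the bench, origin at the centre of its underside
- marker: black felt marker, 138 mm long, bystander on the bench, origin under its middle, long axis y
- bottle: small white dropper bottle, 29 mm across, 76 mm high, bystander on the bench, origin at the centre of its underside
Things that resemble listed ones, but are neither listed nor needed, are in the scene too. There is more than one size of the part that bears clip_eye; the job needs the middle-sized.

How it is judged:
By the outcome, as a careful person would: the job done as asked, in the order asked, and still so for the second after the job is handed in, with the robot touching nothing.
It also fails if it takes over 72 s, if anything falls off the work surface, if the arm or the gripper's body presses on something with over 40 N, if the wrist force passes 120 N, or if a joint passes its speed limit or range.

## Working session

There is one attempt and no reset: what is moved stays moved. The work goes in short steps, Python scripts to look and compute and a tool call to move; the robot and the scene stay as the last step left them, time stands still between calls to the robot, and variables do not carry over. Pictures are saved under pics/ and viewed, about 8 in all and at most 12, crops included, and the job is handed in when it is done.

Besides the shell and the picture viewer there is one more tool, called after "Emit:" as name(argument=value, ...) on one line, values as JSON. apply_moves: Moves the arm, as the interface text tells. Its arguments: {"type":"object","properties":{"targets":{"type":"string"},"force":{"type":"number"}},"required":["targets"]}

```bash
mkdir -p pics; cat > h.py <<'E'
from bench import *
import numpy as np, cv2
from scipy.spatial.transform import Rotation as R
def save(n,im): cv2.imwrite('pics/'+n,cv2.cvtColor(np.ascontiguousarray(im),cv2.COLOR_RGB2BGR))
def Ttool(s=None):
    s=s or sense(); T=np.eye(4); T[:3,:3]=R.from_euler('xyz',s['tcp_rot'],degrees=True).as_matrix(); T[:3,3]=s['tool_pos']; return T
E
python3 - <<'E'
from h import *
s=sense();print(s)
for c in ('scene','top','wrist'):
    print(c,camera_model(c)); save(c+'0.png',snapshot(c))
    for q in ('hole_centre','sleeve_top','bar_hinge','bar_push','clip_eye','clip_tip','clip_seat','dish_stack','shaker','dish','marker','bottle'):
        print(q,[(np.round(d['at']).tolist(),round(d['confidence'],2)) for d in place_of(c,q)][:5])
a=cv2.imread('pics/scene0.png');b=cv2.imread('pics/top0.png')
cv2.imwrite('pics/both.png',cv2.resize(np.hstack([a,b]),(800,300)))
E
```

```text
{'time': 0.0, 'joint_pos': array([-7.96071084e+01,  7.51418693e+00,  8.53305003e+01, -1.11563205e-04,
        8.72602393e+01, -4.89232155e+00]), 'qd': array([-0.00159628,  0.00058094,  0.11472282, -0.02920686, -0.01581199,
        0.01335987]), 'joint_efforts': array([ 1.09956098e-03, -5.69405329e+01, -5.00538433e+01, -2.06748257e-05,
        1.48348405e-02,  4.41100451e-05]), 'tool_pos': array([ 158.10341589, -578.22574831,  230.24232031]), 'tcp_rot': array([-1.79991163e+02,  1.04553762e-01, -7.47147733e+01]), 'ft_force': array([0.64104762, 0.45464264, 0.2071358 ]), 'wrist_torque': array([ 0.00945287, -0.00527743,  0.03401311]), 'finger_gap': 85.41866308402693}
scene {'fx': 497.05596307048705, 'fy': 497.05596307048705, 'cx': 323.65508729492944, 'cy': 238.7739853508461, 'position': array([-252.36886763,  466.25856497,  654.37192047]), 'attitude': array([  59.2798738 ,    1.17973862, -116.67610082])}
hole_centre [([211.0, 372.0], 0.69), ([217.0, 371.0], 0.25)]
sleeve_top [([216.0, 368.0], 0.96)]
bar_hinge [([196.0, 438.0], 0.61)]
bar_push [([177.0, 394.0], 0.78)]
clip_eye [([308.0, 34
[... 1367 characters left out ...]
66)]
marker [([272.0, 244.0], 0.53), ([300.0, 181.0], 0.48)]
bottle [([184.0, 301.0], 0.63)]
wrist {'fx': 358.6003887494689, 'fy': 358.6003887494689, 'cx': 319.77168096097387, 'cy': 234.86668299166868, 'T_tool_cam': array([[ 9.99999987e-01, -1.25146031e-04, -1.04376027e-04,
        -4.10318016e-01],
       [-1.50708018e-04, -9.53873831e-01, -3.00207748e-01,
        -7.71458125e+01],
       [-6.19917528e-05,  3.00207759e-01, -9.53873837e-01,
        -1.41735569e+02],
       [ 0.00000000e+00,  0.00000000e+00,  0.00000000e+00,
         1.00000000e+00]])}
hole_centre []
sleeve_top []
bar_hinge []
bar_push []
clip_eye []
clip_tip []
clip_seat []
dish_stack []
shaker []
dish []
marker []
bottle []
```

View pics/top0.png

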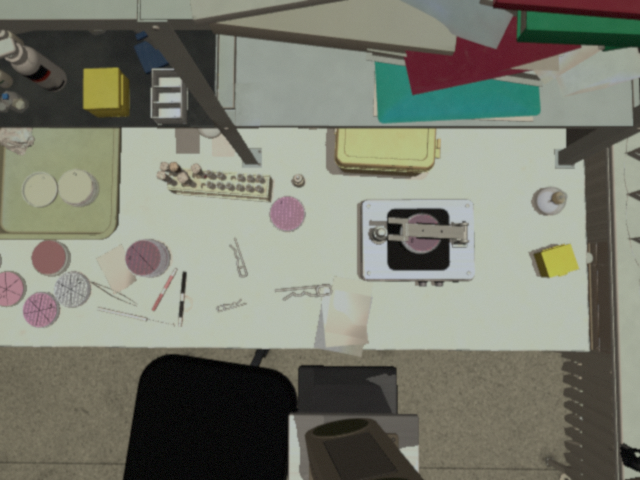

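View pics/scene0.png

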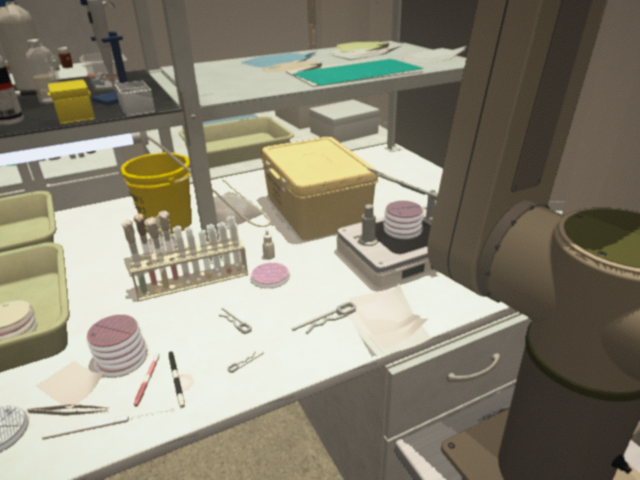

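The top view shows three R-clips, eye to tip in [row, col]: large, eye (287,326), about 133 mm; middle, eye (272,242), tip (239,231), about 88 mm; small, eye (308,220), about 63 mm. Only the middle one fits the 88 mm in the description. The shaker is at (240,415), with its pin at (231,381) and its hinge at (234,464).

```bash
cat >> h.py <<'E'
def campose(c,T=None):
    m=camera_model(c)
    if c=='wrist':
        W=(Ttool() if T is None else T)@m['T_tool_cam']; return m,W[:3,:3],W[:3,3]
    return m,R.from_euler('xyz',m['attitude'],degrees=True).as_matrix(),np.array(m['position'])
def toplane(c,at,z,T=None):
    m,Rm,p=campose(c,T); r,k=at
    d=Rm@np.array([(k-m['cx'])/m['fx'],-(r-m['cy'])/m['fy'],-1]); return p+d*(z-p[2])/d[2]
def proj(c,P,T=None):
    m,Rm,p=campose(c,T); q=Rm.T@(np.array(P)-p); return [m['cy']-m['fy']*q[1]/-q[2], m['cx']+m['fx']*q[0]/-q[2]]
def step(P,rpy,s=None):
    "shift (cm, tool axes) and rotvec from now to pose"
    T=Ttool(s); D=R.from_euler('xyz',rpy,degrees=True).as_matrix()
    print('rot',np.round(R.from_matrix(T[:3,:3].T@D).as_rotvec(),3),'shift cm',np.round(T[:3,:3].T@(np.array(P)-T[:3,3])/10,2))
E
python3 - <<'E'
from h import *
P=lambda n,a,z,c='top':print(n,c,np.round(toplane(c,a,z),0))
P('eyeM',(272,242),5);P('tipM',(239,231),2.5);P('eyeL',(287,326),5);P('tipL',(289,273),3);P('eyeS',(308,220),4);P('tipS',(308,245),3)
P('eyeM',(329,247),5,'scene');P('tipM',(310,221),2.5,'scene')
P('hole',(231,381),141);P('hole',(211,372),141,'scene');P('sleeve',(234,382),127.5);P('sleeve',(216,368),127.5,'scene')
P('hinge',(234,464),130);P('hinge',(196,438),130,'scene')
P('shaker',(242,413),0);P('shaker',(258,400),0,'scene');P('stack',(234,417),64);P('stack',(230,401),64,'scene')
P('bp',(228,414),200)
im=cv2.imread('pics/top0.png');a=cv2.resize(im[225:325,190:345],None,fx=5,fy=5,interpolation=cv2.INTER_CUBIC)
cv2.imwrite('pics/c1.png',a)
E
```

```text
eyeM top [498. 278.   5.]
tipM top [581. 308.   2.]
eyeL top [462.  68.   5.]
tipL top [456. 200.   3.]
eyeS top [408. 332.   4.]
tipS top [408. 270.   3.]
eyeM scene [492. 276.   5.]
tipM scene [577. 304.   2.]
hole top [591. -58. 141.]
hole scene [581. -61. 141.]
sleeve top [585. -62. 128.]
sleeve scene [586. -54. 128.]
hinge top [ 586. -249.  130.]
hinge scene [ 589. -250.  130.]
shaker top [ 576. -150.    0.]
shaker scene [ 569. -137.    0.]
stack top [ 591. -151.   64.]
stack scene [ 589. -149.   64.]
bp top [ 593. -125.  200.]
```

View pics/c1.png

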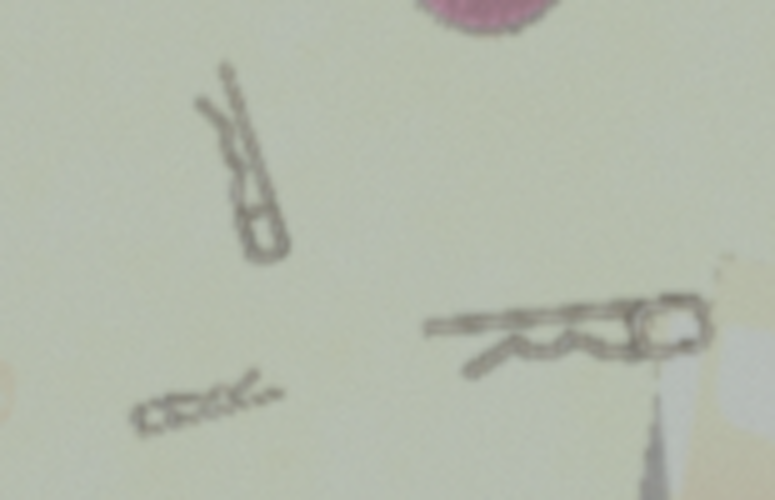

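The crop confirms it. The middle clip is at upper left (eye at about top pixel (273,242), tip (238,235)) with its bow on the left, which is the +y side as described. Next I move above the bar with the fingers closed.

Emit:
apply_moves(targets="0 0 -2.87 -33.8 -53.8 -9 0;0 0 -2.87 -33.8 -53.8 -9 0;0 0 -2.87 -33.8 -53.8 -9 0;0 0 -2.87 -33.8 -53.8 -9 0;0 0 -2.87 -33.8 -53.8 -9 0")

```text
time: 2.45
tool_pos: [326.6, -395.0, 266.8]
tcp_rot: [180.0, -0.0, -31.4]
ft_force: [0.1, -0.9, -0.5]
finger_gap: 12.3
```

```bash
python3 -c "
from h import *
step([588,-110,320],[180,0,90]);print(sense()['time'],sense()['joint_pos'])"
```

```text
rot [ 1.000e-03 -0.000e+00 -2.119e+00] shift cm [  7.46 -37.94  -5.32]
2.45 [-5.61469299e+01 -6.93379941e+00  9.60331631e+01  3.93852227e-03
  9.08685802e+01 -2.47327170e+01]
```

Emit:
apply_moves(targets="0 0 -2.12 7.5 -37.9 -5.3 0;0 0 -2.12 7.5 -37.9 -5.3 0;0 0 -2.12 7.5 -37.9 -5.3 0;0 0 -2.12 7.5 -37.9 -5.3 0;0 0 -2.12 7.5 -37.9 -5.3 0")

```text
time: 2.95
tool_pos: [495.5, -213.4, 301.0]
tcp_rot: [180.0, -0.0, 11.6]
ft_force: [0.5, 0.0, 0.3]
finger_gap: -0.3
```

```bash
python3 -c "
from h import *
step([588,-110,320],[180,0,90]);print(sense()['time'],sense()['joint_pos'])"
```

```text
rot [ 1.000e-03 -0.000e+00 -1.369e+00] shift cm [11.14 -8.27 -1.9 ]
2.95 [-2.87422737e+01 -3.05024080e+00  8.88502014e+01 -3.36037034e-03
  9.41505837e+01 -4.03284437e+01]
```

Emit:
apply_moves(targets="0 0 -1.37 11.1 -8.3 -1.9 0;0 0 -1.37 11.1 -8.3 -1.9 0;0 0 -1.37 11.1 -8.3 -1.9 0;0 0 -1.37 11.1 -8.3 -1.9 0;0 0 -1.37 11.1 -8.3 -1.9 0")

```text
time: 3.45
tool_pos: [587.9, -110.6, 319.2]
tcp_rot: [-180.0, 0.0, 54.7]
ft_force: [-0.4, -1.2, -0.1]
finger_gap: 0.3
```

Emit:
apply_moves(targets="0 0 -0.62 0 0 0 0;0 0 -0.62 0 0 0 0;0 0 -0.62 0 0 0 0;0 0 -0.62 0 0 0 0;0 0 -0.62 0 0 0 0")

```text
time: 3.95
tool_pos: [587.1, -112.1, 319.3]
tcp_rot: [-180.0, -0.0, 89.9]
ft_force: [-0.5, 0.5, -0.7]
finger_gap: 0.0
```

```bash
python3 - <<'E'
from h import *
s=sense();T=Ttool(s);print(s['time'],s['tool_pos'],s['tcp_rot'],s['ft_force'])
im=snapshot('wrist');save('w1.png',im)
for q,z in (('hole_centre',141),('sleeve_top',127.5),('bar_hinge',130),('bar_push',215),('dish_stack',64),('shaker',0)):
    for d in place_of('wrist',q)[:2]: print(q,np.round(d['at']),round(d['confidence'],2),np.round(toplane('wrist',d['at'],z,T),0))
E
```

```text
3.95 [ 587.10398426 -112.11417867  319.32372766] [-1.79998337e+02 -1.33504678e-03  8.99043016e+01] [-0.48077862  0.52500155 -0.7259878 ]
hole_centre [210. 376.] 0.77 [588. -60. 141.]
hole_centre [283. 500.] 0.51 [661.  64. 141.]
sleeve_top [208. 377.] 0.66 [588. -57. 128.]
sleeve_top [232. 311.] 0.43 [ 613. -120.  128.]
bar_hinge [214. 178.] 0.61 [ 594. -246.  130.]
bar_push [230. 312.] 0.91 [ 585. -117.  215.]
dish_stack [196. 287.] 0.82 [ 590. -148.   64.]
```

View pics/w1.png

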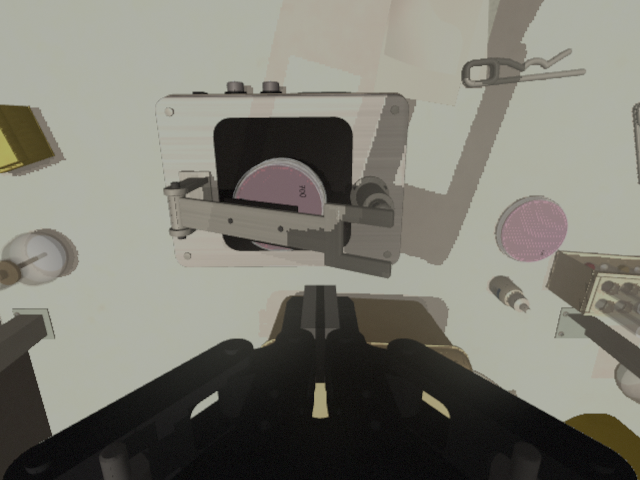

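Emit:
apply_moves(targets="0 0 0 0 0 4 0;0 0 0 0 0 8 0;0 0 0 0 0 9.5 0;0 0 0 0 0 11 0;0 0 0 0 0 12.5 0")

```text
time: 4.8
tool_pos: [588.1, -112.4, 195.2]
tcp_rot: [179.9, 0.0, 89.7]
ft_force: [-1.5, 0.6, 1.7]
finger_gap: -0.2
```

Emit:
apply_moves(targets="0 0 0 0 0 1.5 0;0 0 0 0 0 3 0;0 0 0 0 0 4.2 0;0 0 0 0 0 5 0;0 0 0 0 0 5.4 0")

```text
time: 5.3
tool_pos: [586.7, -112.0, 139.2]
tcp_rot: [-179.9, -0.0, 89.7]
ft_force: [0.4, 0.9, 1.5]
finger_gap: 0.1
```

Emit:
apply_moves(targets="0 0 0 0 0 0.2 0;0 0 0 0 0 0.35 0;0 0 0 0 0 0.5 0;0 0 0 0 0 0.6 0;0 0 0 0 0 0.6 0")

```text
time: 5.8
tool_pos: [587.3, -112.2, 134.5]
tcp_rot: [180.0, 0.0, 89.7]
ft_force: [1.0, 1.3, -0.4]
finger_gap: 0.3
```

Emit:
apply_moves(targets="0 0 0 0 0 0.1 0;0 0 0 0 0 0.2 0;0 0 0 0 0 0.3 0;0 0 0 0 0 0.4 0;0 0 0 0 0 0.4 0")

```text
time: 6.3
tool_pos: [587.5, -112.2, 133.3]
tcp_rot: [179.9, 0.0, 89.7]
ft_force: [-10.2, 2.9, 20.7]
finger_gap: 0.1
```

The bar is at its stop: z is 133.3 mm with 20 N showing. Next I lift clear and look at the pin from the front, low, to see which way the hole points.

Emit:
apply_moves(targets="0 0 0 0 0 -3 0;0 0 0 0 -2 -7 0;0 0 0 0 -6 -11 0;0 0 0 0 -6 -12 0;0 0 0 0 -6 -12 0")

```text
time: 6.8
tool_pos: [528.2, -112.4, 253.7]
tcp_rot: [179.7, 0.1, 89.7]
ft_force: [0.8, 0.0, -0.4]
finger_gap: 0.2
```

```bash
python3 - <<'E'
from h import *
e=np.radians(35);a=np.radians(52.5)
z=np.array([np.sin(a),0,-np.cos(a)]);x=np.array([0,1.,0]);D=np.c_[x,np.cross(z,x),z]
Tc=camera_model('wrist')['T_tool_cam']
cam=np.array([588,-59,141])-190*np.array([np.cos(e),0,-np.sin(e)])
P=cam-D@Tc[:3,3];print(P,-(D@Tc[:3,2]))
step(P,R.from_matrix(D).as_euler('xyz',degrees=True)); print(sense()['tool_pos'])
E
```

```text
[591.36542623 -59.50365977 224.37297462] [ 9.39486669e-01 -2.33127710e-05 -3.42585462e-01]
rot [-0.91   0.004 -0.004] shift cm [5.33 6.27 2.97]
[ 528.24572658 -112.40179625  253.7464129 ]
```

Emit:
apply_moves(targets="-0.65 0 0 5.3 5.2 3 0;-0.65 0 0 5.3 5.2 5 0;-0.65 0 0 5.3 5.2 7 0;-0.65 0 0 5.3 5.2 7 0;-0.65 0 0 5.3 5.2 7 0")

```text
time: 7.3
tool_pos: [574.6, -57.5, 171.4]
tcp_rot: [143.1, -0.2, 89.7]
ft_force: [-0.0, 1.0, -1.0]
finger_gap: 0.1
```

```bash
python3 - <<'E'
from h import *
s=sense();T=Ttool(s);print(s['time'],s['tool_pos'],s['tcp_rot'],s['ft_force'])
im=snapshot('wrist');save('w2.png',im)
for q in ('hole_centre','sleeve_top'):
    for d in place_of('wrist',q)[:2]: print(q,np.round(d['at']),round(d['confidence'],2))
print(proj('wrist',[588,-59,141],T))
r,k=[int(v) for v in proj('wrist',[588,-59,141],T)]
c=im[max(r-70,0):r+70,max(k-90,0):k+90];save('w2c.png',cv2.resize(c,None,fx=4.4,fy=4.2,interpolation=cv2.INTER_CUBIC));print(r,k)
E
```

```text
7.3 [574.57312965 -57.50815949 171.35992152] [143.11478914  -0.17079018  89.70431884] [-0.01899084  0.97724778 -1.03343124]
hole_centre [260. 321.] 0.61
sleeve_top [240. 319.] 0.66
[np.float64(261.951199484392), np.float64(315.8752421804004)]
261 315
```

View pics/w2c.png

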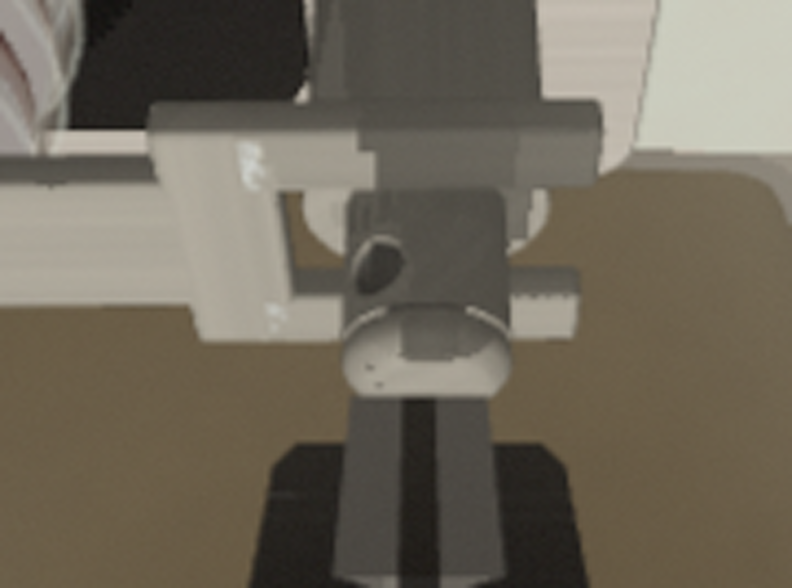

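The crop shows the bar down with its fork round the pin. The hole's mouth is at crop (265,378) against pin edges at columns 347 and 507, so it points about 36° towards −y. The leg must therefore enter at a world yaw of about +36°. Now to the clip.

```bash
python3 - <<'E'
from h import *
step([500,278,170],[180,0,110])
E
```

```text
rot [ 0.639  0.113 -0.342] shift cm [33.64 -6.87 -4.17]
```

Emit:
apply_moves(targets="0.64 0.11 -0.34 33.6 -6.9 -4.2 8;0.64 0.11 -0.34 33.6 -6.9 -4.2 8;0.64 0.11 -0.34 33.6 -6.9 -4.2 8;0.64 0.11 -0.34 33.6 -6.9 -4.2 8;0.64 0.11 -0.34 33.6 -6.9 -4.2 8")

```text
time: 7.95
tool_pos: [524.4, 186.5, 176.1]
tcp_rot: [-180.0, 0.4, 109.9]
ft_force: [1.9, -0.5, 0.5]
finger_gap: 72.5
```

```bash
python3 - <<'E'
from h import *
step([500,278,170],[180,0,110])
E
```

```text
rot [-0.     0.007 -0.001] shift cm [9.44 0.83 0.55]
```

Emit:
apply_moves(targets="0 0 0 9.4 0.8 0.5 5;0 0 0 9.4 0.8 0.5 5;0 0 0 9.4 0.8 0.5 5;0 0 0 9.4 0.8 0.5 5;0 0 0 9.4 0.8 0.5 5")

```text
time: 8.45
tool_pos: [499.1, 275.1, 169.0]
tcp_rot: [179.9, 0.3, 109.8]
ft_force: [-0.2, 0.3, -0.6]
finger_gap: 50.0
```

```bash
python3 - <<'E'
from h import *
s=sense();T=Ttool(s);print(s['time'],s['tool_pos'],s['tcp_rot'],s['finger_gap'])
im=snapshot('wrist');save('w3.png',im)
for q,z in (('clip_eye',5),('clip_tip',2.5),('clip_seat',2.5)):
    for d in place_of('wrist',q)[:3]: print(q,np.round(d['at'],1),round(d['confidence'],2),np.round(toplane('wrist',d['at'],z,T),1))
E
```

```text
8.45 [499.10210517 275.1285268  168.96263312] [179.87017629   0.32864202 109.81509235] 49.988345949351
clip_eye [138.5 424.5] 0.8 [410.8 334.2   5. ]
clip_eye [79.9 97.5] 0.72 [457.5  73.2   5. ]
clip_eye [217.7 320.8] 0.55 [503.1 276.9   5. ]
clip_tip [131.7 250.9] 0.97 [454.3 197.8   2.5]
clip_tip [304.2 314.6] 0.79 [586.5 300.7   2.5]
clip_tip [125.9 344.8] 0.6 [423.7 269.2   2.5]
clip_seat [114.9 181.7] 0.83 [460.8 140.9   2.5]
clip_seat [262.4 312.9] 0.8 [546.3 284.8   2.5]
clip_seat [126.6 384.5] 0.65 [413.2 300.1   2.5]
```

View pics/w3.png

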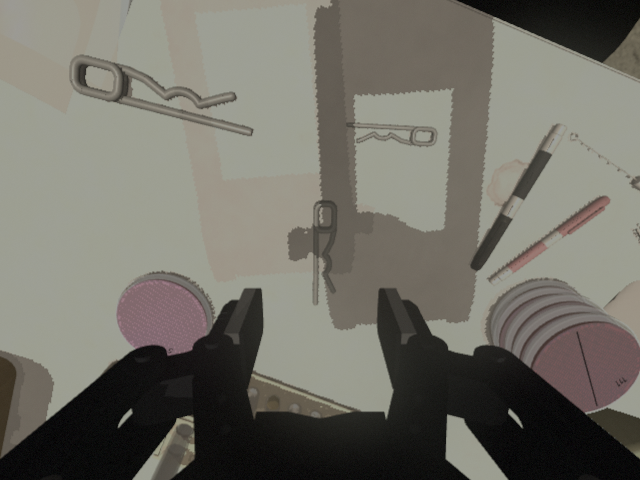

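```bash
python3 - <<'E'
from h import *
im=cv2.cvtColor(cv2.imread('pics/w3.png'),cv2.COLOR_BGR2GRAY)
# leg centre per row: darkest col near 317
pts=[]
for r in range(240,300,4):
    row=im[r-1:r+2,306:326].mean(0); w=np.clip(np.median(row)-row-8,0,None)
    w[14:]=0
    if w.sum()>10: pts.append((r,306+(w*np.arange(20)).sum()/w.sum()))
print(np.round(pts,1).tolist())
P=np.array([toplane('wrist',p,2.5)[:2] for p in pts])
d=np.polyfit(P[:,0],P[:,1],1);print('leg yaw',np.degrees(np.arctan(d[0])))
for c in ((303,315.5),(304,314.6)): print('tip',toplane('wrist',c,2.5))
for c in ((216,325),(217.7,320.8)):print('eye',toplane('wrist',c,5))
E
```

```text
[[240.0, 315.5], [244.0, 315.5], [248.0, 315.6], [252.0, 316.0], [256.0, 317.3], [260.0, 315.7], [264.0, 315.7], [268.0, 315.8], [272.0, 316.6], [276.0, 315.9], [280.0, 315.7], [284.0, 315.3], [288.0, 315.1], [292.0, 315.1], [296.0, 315.2]]
leg yaw 18.87390907570508
tip [584.8254742  300.40256755   2.5       ]
tip [586.13083518 299.94825733   2.5       ]
eye [500.15004605 279.26703896   5.        ]
eye [502.85719448 276.31456572   5.        ]
```

Emit:
apply_moves(targets="0 0 0 0.35 0.2 4 4.5;0 0 0 0.35 0.2 8 4.5;0 0 0 0.35 0.2 12 4.5;0 0 0 0.35 0.2 14.5 4.5;0 0 0 0.35 0.2 14.5 4.5")

```text
time: 9.15
tool_pos: [496.1, 276.4, 19.5]
tcp_rot: [-179.7, 0.3, 109.8]
ft_force: [-0.1, -0.2, -0.3]
finger_gap: 45.0
```

```bash
python3 - <<'E'
from h import *
s=sense();T=Ttool(s);print(s['time'],s['tool_pos'],s['tcp_rot'],s['finger_gap'])
im=snapshot('wrist');save('w4.png',im)
for q,z in (('clip_eye',5),('clip_tip',2.5),('clip_seat',2.5)):
    for d in place_of('wrist',q)[:2]: print(q,np.round(d['at'],1),round(d['confidence'],2),np.round(toplane('wrist',d['at'],z,T),1))
print(proj('wrist',[500,279,5],T)); step([500,279,1.5],[180,0,109.3])
E
```

```text
9.15 [496.08456396 276.37135845  19.48160973] [-179.67972133    0.31385645  109.7645107 ] 45.00246200049264
clip_eye [158.3 512.5] 0.79 [410.1 333.4   5. ]
clip_tip [131.  363.9] 0.82 [421.1 269.7   2.5]
clip_tip [148.1 179.2] 0.8 [454.8 197.1   2.5]
clip_seat [136.9 434.4] 0.75 [413.2 299.    2.5]
clip_seat [113.5  42.7] 0.71 [460.4 139.5   2.5]
[np.float64(297.72331545274744), np.float64(321.51863110512926)]
rot [0.006 0.004 0.009] shift cm [ 0.02 -0.14  2.49]
```

View pics/w4.png

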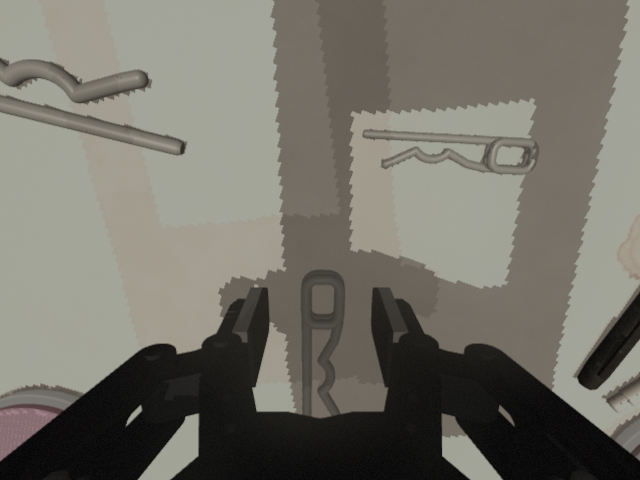

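```bash
python3 - <<'E'
from h import *
for i in range(3): print(sense()['tool_pos'],sense()['tcp_rot'],sense()['qd'].round(2)); snapshot('wrist') if i<2 else 0
T=Ttool();print(toplane('wrist',(299,323),5,T)); step([500,279,1.5],[180,0,109.3])
E
```

```text
[501.18872987 279.28938744  26.45256939] [179.64340103   0.25421123 109.8092146 ] [ 0.27 -0.45 -0.41 -0.05 -0.22 -0.05]
[501.27826849 279.44396115  26.59028053] [179.61796418   0.25226237 109.82037835] [ 0.2  -0.19  0.22 -0.1  -0.2  -0.04]
[501.09913881 279.45768128  26.39430795] [179.63016559   0.25223887 109.82699085] [ 0.05  0.26  0.4  -0.08 -0.21 -0.04]
[509.0406318  284.36481542   5.        ]
rot [0.006 0.004 0.009] shift cm [ 0.01 -0.13  2.49]
```

Emit:
apply_moves(targets="0.006 0.004 0.01 0 0 0.9 4.5;0.006 0.004 0.01 0 0 1.7 4.5;0.006 0.004 0.01 0 0 2.2 4.5;0.006 0.004 0.01 0 0 2.45 4.5;0.006 0.004 0.01 0 0 2.45 4.5")

```text
time: 9.95
tool_pos: [498.9, 278.5, -1.4]
tcp_rot: [-179.7, 0.0, 109.3]
ft_force: [0.3, -0.8, 0.5]
finger_gap: 44.7
```

Emit:
apply_moves(targets="0 0 0 0 0 0 3.5;0 0 0 0 0 0 2.6;0 0 0 0 0 0 1.5;0 0 0 0 0 0 1;0 0 0 0 0 0 1", force=50)

```text
time: 10.45
tool_pos: [500.2, 279.2, 0.4]
tcp_rot: [-179.9, 0.0, 109.3]
ft_force: [0.0, -0.0, 5.8]
finger_gap: 19.4
```

The gripper view shows the camera sitting behind the eye, so the palm hides the tip. I'll regrip turned 180° so the wrist camera sees the tip and pin during insertion.

Emit:
apply_moves(targets="0 0 0 0 0 0 4.5;0 0 0 0 0 0 4.5;0 0 0 0 0 -2 4.5;0 0 0 0 0 -5 4.5;0 0 0.15 0 0 -6 4.5")

```text
time: 10.95
tool_pos: [500.9, 279.4, 62.1]
tcp_rot: [-180.0, 0.0, 100.7]
ft_force: [1.4, 0.7, 0.3]
finger_gap: 45.2
```

Emit:
apply_moves(targets="0 0 0.75 0 0 0 4.5;0 0 0.75 0 0 0 4.5;0 0 0.75 0 0 0 4.5;0 0 0.75 0 0 0 4.5;0 0 0.75 0 0 0 4.5")

```text
time: 11.45
tool_pos: [499.2, 278.6, 58.9]
tcp_rot: [-179.9, 0.2, 57.4]
ft_force: [-0.1, -0.2, 1.1]
finger_gap: 45.0
```

Emit:
apply_moves(targets="0 0 0.75 0 0 0 4.5;0 0 0.75 0 0 0 4.5;0 0 0.75 0 0 0 4.5;0 0 0.75 0 0 0 4.5;0 0 0.75 0 0 0 4.5")

```text
time: 11.95
tool_pos: [499.2, 278.6, 58.9]
tcp_rot: [179.9, 0.2, 14.4]
ft_force: [-0.8, -0.3, -0.2]
finger_gap: 45.1
```

Emit:
apply_moves(targets="0 0 0.75 0 0 0 4.5;0 0 0.75 0 0 0 4.5;0 0 0.75 0 0 0 4.5;0 0 0.75 0 0 0 4.5;0 0 0.75 0 0 0 4.5")

```text
time: 12.45
tool_pos: [499.2, 278.6, 58.9]
tcp_rot: [179.8, 0.1, -28.6]
ft_force: [-0.3, -0.4, 0.1]
finger_gap: 44.8
```

Emit:
apply_moves(targets="0 0 0.74 0 0 0 4.5;0 0 0.74 0 0 0 4.5;0 0 0.74 0 0 0 4.5;0 0 0.74 0 0 0 4.5;0 0 0.74 0 0 0 4.5")

```text
time: 12.95
tool_pos: [499.2, 278.6, 58.9]
tcp_rot: [179.7, -0.0, -71.0]
ft_force: [-0.6, 0.9, 0.1]
finger_gap: 45.1
```

```bash
python3 - <<'E'
from h import *
snapshot('wrist')
s=sense();T=Ttool(s);print(s['time'],s['tool_pos'],s['tcp_rot'],s['finger_gap'])
im=snapshot('wrist');save('w5.png',im)
for q,z in (('clip_eye',5),('clip_tip',2.5),('clip_seat',2.5)):
    for d in place_of('wrist',q)[:3]: print(q,np.round(d['at'],1),round(d['confidence'],2),np.round(toplane('wrist',d['at'],z,T),1))
step([500,279,1.5],[180,0,-70.7])
E
```

```text
13.0 [499.20208392 278.65951908  58.94593572] [ 1.79749441e+02 -5.05387929e-02 -7.14748263e+01] 45.38402080238882
clip_eye [258.1 316.3] 0.84 [499.5 281.2   5. ]
clip_eye [ 61.8 613.5] 0.43 [645.3 174.4   5. ]
clip_tip [362.7 294.7] 0.83 [424.6 271.2   2.5]
clip_tip [ 94.2 335.7] 0.73 [587.6 300.    2.5]
clip_seat [174.3 331.1] 0.96 [548.  288.8   2.5]
clip_seat [363.1 251.4] 0.84 [415.3 298.    2.5]
rot [ 0.004 -0.001  0.005] shift cm [-0.01 -0.09  5.77]
```

View pics/w5.png

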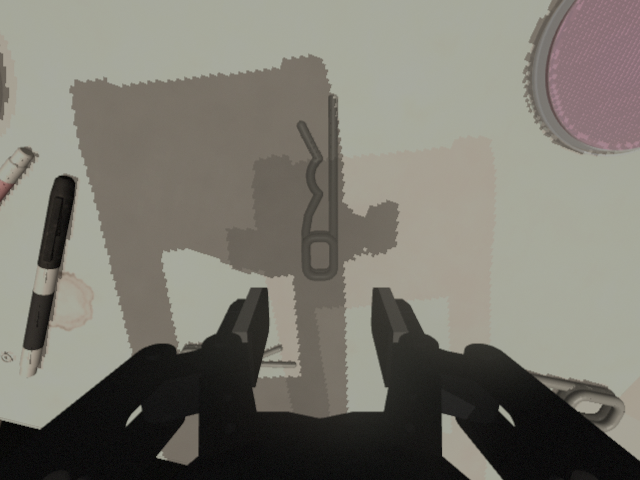

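Emit:
apply_moves(targets="0.004 0 0 0 -0.24 2 4.5;0.004 0 0 0 -0.24 4 4.5;0.004 0 0 0 -0.24 5.2 4.5;0.004 0 0 0 -0.24 5.68 4.5;0.004 0 0 0 -0.24 5.68 4.5")

```text
time: 13.7
tool_pos: [501.1, 279.3, 1.9]
tcp_rot: [179.9, -0.0, -70.6]
ft_force: [-0.0, -0.0, 0.5]
finger_gap: 44.8
```

Emit:
apply_moves(targets="0 0 0 0 0 0 3.5;0 0 0 0 0 0 2.6;0 0 0 0 0 0 1.5;0 0 0 0 0 0 1;0 0 0 0 0 0 1", force=60)

```text
time: 14.2
tool_pos: [502.7, 280.0, 3.9]
tcp_rot: [-179.8, -0.0, -70.6]
ft_force: [-0.3, -0.1, 6.3]
finger_gap: 18.7
```

Emit:
apply_moves(targets="0 0 0 0 0 -1 1;0 0 0 0 0 -3 1;0 0 0 0 0 -6 1;0 0 0 0 0 -10 1;0 0 0 0 0 -14 1")

```text
time: 14.7
tool_pos: [500.8, 279.3, 143.9]
tcp_rot: [179.9, -0.0, -70.6]
ft_force: [0.2, -0.0, -0.2]
finger_gap: 18.6
```

Emit:
apply_moves(targets="0 0 0 0 0 -4 1;0 0 0 0 0 -4 1;0 0 0 0 0 -4 1;0 0 0 0 0 -4 1;0 0 0 0 0 -4 1")

```text
time: 15.2
tool_pos: [500.4, 279.1, 180.5]
tcp_rot: [179.8, -0.1, -70.6]
ft_force: [-0.4, 0.2, -0.4]
finger_gap: 18.5
```

```bash
python3 - <<'E'
from h import *
s=sense();T=Ttool(s);print(s['time'],s['tool_pos'],s['tcp_rot'],s['finger_gap'],s['ft_force'])
im=snapshot('wrist');save('w6.png',im)
m=camera_model('wrist');Tc=m['T_tool_cam']
for q,z in (('clip_eye',-3.5),('clip_tip',-1),('clip_seat',-1)):
    for d in place_of('wrist',q)[:2]:
        r,k=d['at'];v=Tc[:3,:3]@[(k-m['cx'])/m['fx'],-(r-m['cy'])/m['fy'],-1];p=Tc[:3,3]+v*(z-Tc[2,3])/v[2]
        print(q,np.round(d['at'],1),round(d['confidence'],2),'tool',p.round(1))
step([500,0,220],[180,0,-54])
E
```

```text
15.2 [500.37326975 279.10630935 180.51707761] [ 1.79824058e+02 -5.68696260e-02 -7.06361646e+01] 18.51500186187397 [-0.41230474  0.19595576 -0.40289776]
clip_eye [319.3 498.1] 0.85 tool [77.5  5.  -3.5]
clip_eye [306.3 318.2] 0.83 tool [-1.  -1.4 -3.5]
clip_tip [280.6 379.5] 0.91 tool [ 25.2 -12.3  -1. ]
clip_tip [288.9 304.8] 0.89 tool [-6.8 -8.4 -1. ]
clip_seat [282.3 271.1] 0.88 tool [-21.3 -11.5  -1. ]
clip_seat [200.8 338.6] 0.71 tool [  7.2 -47.2  -1. ]
rot [ 0.002 -0.001 -0.29 ] shift cm [26.33  9.36 -3.82]
```

View pics/w6.png

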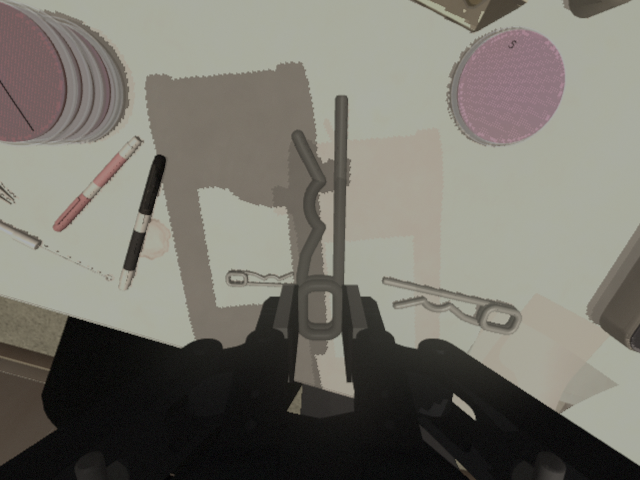

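The clip is held: eye at (310,320), leg straight up the image to its tip at (97,342), bow to the left. The camera now sees the tip. Next I carry it to a standoff above the pin.

```bash
cat >> h.py <<'E'
def intool(at,z):
    m=camera_model('wrist');Tc=m['T_tool_cam'];r,k=at
    v=Tc[:3,:3]@[(k-m['cx'])/m['fx'],-(r-m['cy'])/m['fy'],-1];return (Tc[:3,3]+v*(z-Tc[2,3])/v[2]).round(1)
E
python3 - <<'E'
from h import *
for z in (-2,0,2,4): print(z,'tip',intool((97,342),z),'leg',intool((285,340),z),'eye',intool((310,320),z-2.5))
step([492,-117,190],[180,0,-54])
E
```

```text
-2 tip [  7.7 -85.9  -2. ] leg [  8.3 -10.7  -2. ] eye [-0.3 -0.2 -4.5]
0 tip [  7.8 -86.    0. ] leg [ 8.4 -9.8  0. ] eye [-0.3  1.  -2.5]
2 tip [  8.  -86.1   2. ] leg [ 8.5 -8.8  2. ] eye [-0.3  2.1 -0.5]
4 tip [  8.1 -86.2   4. ] leg [ 8.7 -7.9  4. ] eye [-0.3  3.2  1.5]
rot [ 0.002 -0.001 -0.29 ] shift cm [37.1  13.99 -0.8 ]
```

Emit:
apply_moves(targets="0 0 -0.29 37.1 14 -0.8 1;0 0 -0.29 37.1 14 -0.8 1;0 0 -0.29 37.1 14 -0.8 1;0 0 -0.29 37.1 14 -0.8 1;0 0 -0.29 37.1 14 -0.8 1", force=100)

```text
time: 15.9
tool_pos: [495.6, 34.0, 187.5]
tcp_rot: [-180.0, -0.0, -54.0]
ft_force: [1.1, 0.3, -0.1]
finger_gap: 17.0
```

```bash
python3 - <<'E'
from h import *
step([492,-117,190],[180,0,-54])
E
```

```text
rot [-0.    -0.001  0.   ] shift cm [12.    9.16 -0.24]
```

Emit:
apply_moves(targets="0 0 0 12 9.2 -0.2 1;0 0 0 12 9.2 -0.2 1;0 0 0 12 9.2 -0.2 1;0 0 0 12 9.2 -0.2 1;0 0 0 12 9.2 -0.2 1")

```text
time: 16.4
tool_pos: [491.8, -116.6, 189.4]
tcp_rot: [-180.0, -0.0, -54.2]
ft_force: [0.1, -0.1, -1.0]
finger_gap: 17.1
```

```bash
python3 - <<'E'
from h import *
snapshot('wrist');snapshot('wrist')
s=sense();T=Ttool(s);print(s['time'],s['tool_pos'],s['tcp_rot'],s['finger_gap'],s['ft_force'])
im=snapshot('wrist');save('w7.png',im)
for q,z in (('hole_centre',141),('sleeve_top',127.5)):
    for d in place_of('wrist',q)[:2]: print(q,np.round(d['at'],1),round(d['confidence'],2),np.round(toplane('wrist',d['at'],z,T),1))
c=im[20:350,130:530];save('w7c.png',cv2.resize(c,None,fx=2,fy=1.8,interpolation=cv2.INTER_CUBIC))
E
```

```text
16.5 [ 492.05105391 -114.60260393  189.40186145] [-1.79988514e+02  5.38445435e-03 -5.40030887e+01] 16.89148425149575 [ 0.5160785  -0.34880154 -1.51260491]
hole_centre [202.6 336.8] 0.61 [ 526.2 -100.9  141. ]
hole_centre [ 44.6 341.3] 0.56 [588.9 -56.6 141. ]
sleeve_top [ 46.7 335.6] 0.93 [588.9 -54.  127.5]
```

View pics/w7c.png

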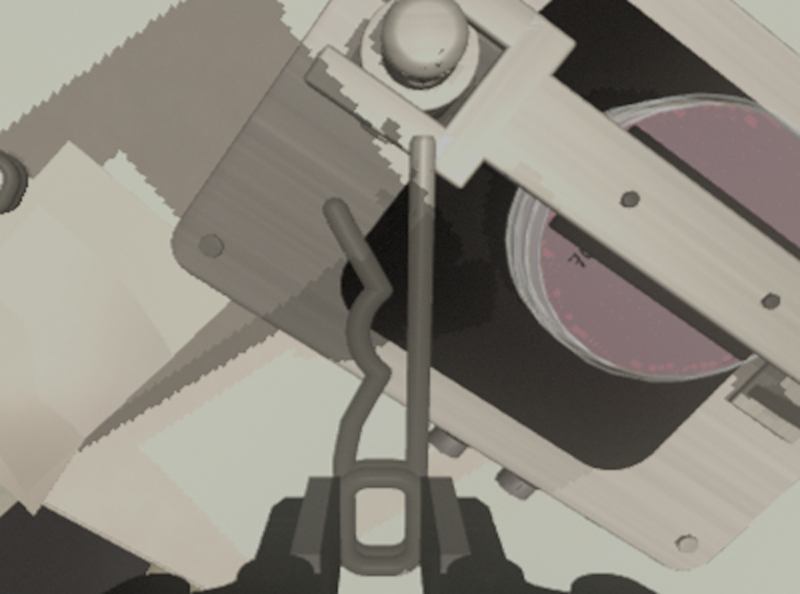

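```bash
python3 - <<'E'
from h import *
for a,z in (((41,342.5),33),((41,342.5),36),((44.6,341.3),48.4)): print(intool(a,z))
g=cv2.cvtColor(cv2.imread('pics/w7.png'),cv2.COLOR_BGR2GRAY)
print(g[40,305:380].tolist()); print(g[120,325:360].tolist());print(g[220,325:360].tolist())
print('tip',intool((97.5,341.5),0),'leg mid',intool((220,340),0))
E
```

```text
[   9.7 -111.    33. ]
[   9.9 -111.6   36. ]
[  10.  -112.4   48.4]
[163, 133, 123, 123, 123, 114, 139, 173, 181, 143, 119, 119, 118, 117, 119, 98, 100, 116, 127, 133, 140, 148, 159, 171, 181, 183, 182, 183, 183, 184, 184, 185, 185, 186, 185, 186, 187, 187, 188, 187, 187, 186, 185, 186, 185, 184, 185, 184, 183, 183, 182, 183, 176, 165, 154, 146, 139, 133, 120, 149, 175, 180, 182, 165, 135, 123, 114, 90, 65, 64, 85, 112, 135, 162, 179]
[118, 119, 118, 119, 121, 172, 185, 185, 172, 115, 78, 96, 124, 137, 150, 169, 181, 174, 161, 151, 141, 126, 79, 37, 32, 35, 35, 42, 68, 106, 141, 167, 184, 190, 191]
[172, 171, 170, 171, 170, 169, 169, 167, 125, 85, 84, 86, 91, 94, 96, 93, 92, 91, 87, 83, 58, 47, 47, 45, 47, 46, 47, 47, 46, 46, 47, 44, 47, 48, 46]
tip [  7.8 -85.9   0. ] leg mid [  8. -39.   0.]
```

The pin's top centre is at picture (41,342) and the tip at (98,341). In the tool frame the pin axis is at x≈9.7 and the leg at x≈7.8, so I shift 1.9 mm sideways and go down to hole height.

Emit:
apply_moves(targets="0 0 0 0.19 0 1.5 1;0 0 0 0.19 0 3 1;0 0 0 0.19 0 4.2 1;0 0 0 0.19 0 4.74 1;0 0 0 0.19 0 4.74 1")

```text
time: 17.15
tool_pos: [492.2, -116.6, 140.5]
tcp_rot: [179.9, 0.1, -54.0]
ft_force: [-0.0, -0.5, -1.1]
finger_gap: 17.2
```

Emit:
apply_moves(targets="0 0 0 0 -0.3 0 1;0 0 0 0 -0.6 0 1;0 0 0 0 -0.9 0 1;0 0 0 0 -1.1 0 1;0 0 0 0 -1.1 0 1")

```text
time: 17.65
tool_pos: [502.6, -110.4, 142.6]
tcp_rot: [-180.0, -0.1, -54.0]
ft_force: [0.6, -0.3, -0.3]
finger_gap: 17.3
```

```bash
python3 - <<'E'
from h import *
snapshot('wrist');
s=sense();print(s['time'],s['tool_pos'],s['tcp_rot'],s['finger_gap'],s['ft_force'])
im=snapshot('wrist');save('w8.png',im)
g=cv2.cvtColor(im,cv2.COLOR_RGB2GRAY)
d=[(np.round(x['at'],1),round(x['confidence'],2)) for x in place_of('wrist','hole_centre')[:2]];print(d)
for a,c in d: print(intool(a,1))
c=im[40:200,250:430];save('w8c.png',cv2.resize(c,None,fx=4.4,fy=3.7,interpolation=cv2.INTER_CUBIC))
E
```

```text
17.7 [ 502.39122111 -110.46628631  142.51343098] [-1.79979464e+02 -5.89667498e-02 -5.39997934e+01] 17.487519486200277 [-0.15815941 -0.10542406 -0.08790629]
[(array([ 51.1, 335.4]), 0.58)]
[   5.4 -101.6    1. ]
```

View pics/w8c.png

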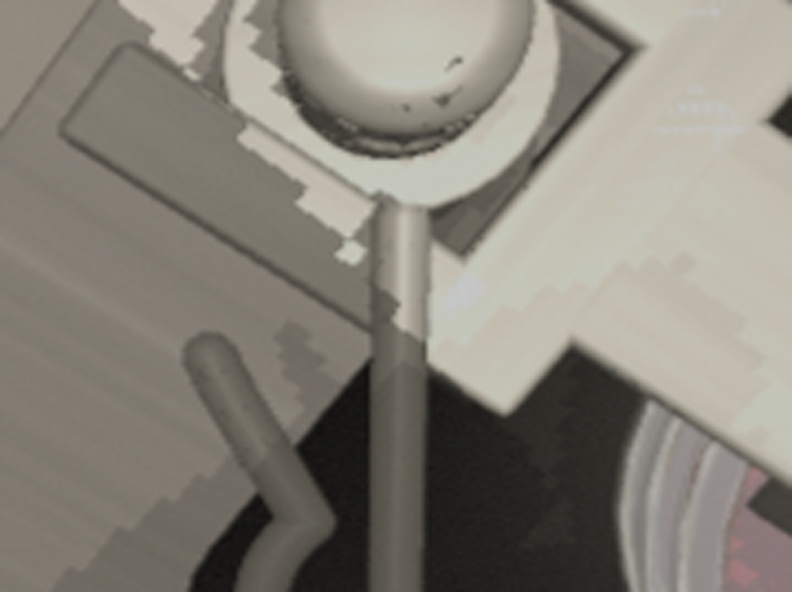

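The leg (column 341) and pin (342) are aligned to about 0.5 mm, with the tip about 5 mm short of the pin. Now I advance gently.

Emit:
apply_moves(targets="0 0 0 0 -0.2 0 1;0 0 0 0 -0.35 0 1;0 0 0 0 -0.5 0 1;0 0 0 0 -0.6 0 1;0 0 0 0 -0.7 0 1")

```text
time: 18.3
tool_pos: [507.9, -106.4, 142.3]
tcp_rot: [-180.0, -0.0, -54.0]
ft_force: [-1.4, -0.5, -0.5]
finger_gap: 17.1
```

Emit:
apply_moves(targets="0 0 0 0 -0.05 0 1;0 0 0 0 -0.1 0 1;0 0 0 0 -0.15 0 1;0 0 0 0 -0.2 0 1;0 0 0 0 -0.2 0 1")

```text
time: 18.8
tool_pos: [509.5, -105.2, 142.3]
tcp_rot: [-180.0, -0.0, -54.0]
ft_force: [0.7, -0.7, -0.9]
finger_gap: 17.0
```

No force, and the tip is about 3 mm inside the pin's surface, so it seems to be in the hole. I continue.

Emit:
apply_moves(targets="0 0 0 0 -0.1 0 1;0 0 0 0 -0.2 0 1;0 0 0 0 -0.3 0 1;0 0 0 0 -0.4 0 1;0 0 0 0 -0.5 0 1")

```text
time: 19.3
tool_pos: [513.6, -102.3, 142.3]
tcp_rot: [-180.0, -0.0, -54.0]
ft_force: [-0.6, -0.2, -0.5]
finger_gap: 16.9
```

Emit:
apply_moves(targets="0 0 0 0 -0.1 0 1;0 0 0 0 -0.2 0 1;0 0 0 0 -0.3 0 1;0 0 0 0 -0.4 0 1;0 0 0 0 -0.5 0 1")

```text
time: 19.8
tool_pos: [517.6, -99.4, 142.3]
tcp_rot: [-180.0, -0.0, -54.0]
ft_force: [0.8, -1.1, -0.1]
finger_gap: 17.3
```

Emit:
apply_moves(targets="0 0 0 0 -0.2 0 1;0 0 0 0 -0.4 0 1;0 0 0 0 -0.6 0 1;0 0 0 0 -0.8 0 1;0 0 0 0 -1 0 1")

```text
time: 20.3
tool_pos: [525.8, -93.4, 142.3]
tcp_rot: [-180.0, -0.0, -54.0]
ft_force: [-0.1, 0.8, -0.1]
finger_gap: 17.2
```

Emit:
apply_moves(targets="0 0 0 0 -0.1 0 1;0 0 0 0 -0.2 0 1;0 0 0 0 -0.3 0 1;0 0 0 0 -0.4 0 1;0 0 0 0 -0.5 0 1")

```text
time: 20.8
tool_pos: [529.7, -90.6, 142.3]
tcp_rot: [-180.0, -0.0, -54.0]
ft_force: [0.6, 0.5, -1.1]
finger_gap: 17.5
```

Emit:
apply_moves(targets="0 0 0 0 -0.1 0 1;0 0 0 0 -0.2 0 1;0 0 0 0 -0.3 0 1;0 0 0 0 -0.4 0 1;0 0 0 0 -0.5 0 1")

```text
time: 21.3
tool_pos: [533.2, -87.4, 142.0]
tcp_rot: [180.0, 0.0, -54.0]
ft_force: [-4.5, 0.2, 0.0]
finger_gap: 17.5
```

Bow contact, as predicted at 19–20 mm short. I push on gently.

Emit:
apply_moves(targets="0 0 0 0 -0.1 0 1;0 0 0 0 -0.2 0 1;0 0 0 0 -0.3 0 1;0 0 0 0 -0.4 0 1;0 0 0 0 -0.4 0 1")

```text
time: 21.8
tool_pos: [536.4, -84.8, 141.9]
tcp_rot: [180.0, 0.0, -54.0]
ft_force: [-4.9, 2.9, -0.2]
finger_gap: 17.3
```

Emit:
apply_moves(targets="0 0 0 0 -0.1 0 1;0 0 0 0 -0.2 0 1;0 0 0 0 -0.3 0 1;0 0 0 0 -0.4 0 1;0 0 0 0 -0.4 0 1")

```text
time: 22.3
tool_pos: [540.0, -82.1, 142.0]
tcp_rot: [-180.0, 0.0, -54.0]
ft_force: [-2.9, 4.2, -0.5]
finger_gap: 17.6
```

Emit:
apply_moves(targets="0 0 0 0 -0.1 0 1;0 0 0 0 -0.2 0 1;0 0 0 0 -0.3 0 1;0 0 0 0 -0.4 0 1;0 0 0 0 -0.4 0 1")

```text
time: 22.8
tool_pos: [543.7, -79.5, 142.3]
tcp_rot: [-179.9, 0.0, -54.0]
ft_force: [-1.4, 4.7, -0.2]
finger_gap: 17.0
```

Emit:
apply_moves(targets="0 0 0 0 -0.1 0 1;0 0 0 0 -0.2 0 1;0 0 0 0 -0.3 0 1;0 0 0 0 -0.4 0 1;0 0 0 0 -0.4 0 1")

```text
time: 23.3
tool_pos: [547.3, -78.0, 142.6]
tcp_rot: [-179.9, -0.1, -54.0]
ft_force: [1.6, 4.6, -0.7]
finger_gap: 17.4
```

The force along the leg has flipped to +4 N, so the bow is springing over and drawing the clip in. I follow it home.

Emit:
apply_moves(targets="0 0 0 0 -0.1 0 1;0 0 0 0 -0.15 0 1;0 0 0 0 -0.2 0 1;0 0 0 0 -0.2 0 1;0 0 0 0 -0.2 0 1")

```text
time: 23.8
tool_pos: [548.3, -77.2, 142.3]
tcp_rot: [-180.0, -0.1, -54.0]
ft_force: [0.4, 3.9, -0.2]
finger_gap: 17.3
```

```bash
python3 - <<'E'
from h import *
s=sense();print(s['time'],s['tool_pos'],s['tcp_rot'],s['ft_force']);im=snapshot('wrist');save('w9.png',im)
for q in('clip_tip','clip_seat','hole_centre','clip_eye'): print(q,[(np.round(x['at'],1),round(x['confidence'],2)) for x in place_of('wrist',q)[:2]])
E
```

```text
23.8 [548.34460687 -77.16807934 142.34436266] [-1.79986199e+02 -5.15164660e-02 -5.40265901e+01] [ 0.42561815  3.87689509 -0.22538609]
clip_tip [(array([ 97.3, 340.4]), 0.82)]
clip_seat [(array([196.4, 330.8]), 0.59), (array([152.5,  20.9]), 0.58)]
hole_centre [(array([200.1, 334.8]), 0.75)]
clip_eye [(array([308.1, 320.5]), 0.95), (array([206.3,  97. ]), 0.76)]
```

Emit:
apply_moves(targets="0 0 0 -0.05 -0.05 0 1;0 0 0 -0.1 -0.1 0 1;0 0 0 -0.1 -0.15 0 1;0 0 0 -0.1 -0.15 0 1;0 0 0 -0.1 -0.15 0 1")

```text
time: 24.55
tool_pos: [548.9, -75.6, 142.4]
tcp_rot: [180.0, -0.1, -54.0]
ft_force: [-1.0, 0.2, -1.1]
finger_gap: 17.2
```

```bash
python3 - <<'E'
from h import *
for i in range(3):
    snapshot('wrist'); s=sense();f=s['ft_force'];c,n=.809,.588
    print(s['time'],s['tool_pos'].round(1),f.round(1),'along',(c*f[0]+n*f[1]).round(1),'lat',(n*f[0]-c*f[1]).round(1))
E
```

```text
24.6 [548.9 -75.5 142.4] [-0.4  0.2 -0. ] along -0.2 lat -0.4
24.65 [548.9 -75.5 142.4] [-0.4  0.6 -0.3] along 0.1 lat -0.7
24.7 [548.9 -75.5 142.3] [-1.2 -0.8 -0.4] along -1.4 lat -0.1
```

The forces are about zero and the seat is at the axis. I release and rise.

Emit:
apply_moves(targets="0 0 0 0 0 0 2.2;0 0 0 0 0 0 3;0 0 0 0 0 0 3.5;0 0 0 0 0 0 3.5;0 0 0 0 0 0 3.5")

```text
time: 25.2
tool_pos: [549.0, -75.4, 142.4]
tcp_rot: [-180.0, -0.1, -54.0]
ft_force: [0.1, 0.1, 0.2]
finger_gap: 35.3
```

Emit:
apply_moves(targets="0 0 0 0 0 -1 3.5;0 0 0 0 0 -3 3.5;0 0 0 0 0 -6 3.5;0 0 0 0 0 -9 3.5;0 0 0 0 0 -9 3.5")

```text
time: 25.7
tool_pos: [551.6, -75.9, 238.9]
tcp_rot: [-179.6, -0.4, -54.0]
ft_force: [0.8, -0.4, 0.5]
finger_gap: 35.0
```

```bash
python3 - <<'E'
from h import *
snapshot('wrist');s=sense();T=Ttool(s);print(s['time'],s['tool_pos'],s['ft_force'],s['finger_gap'])
im=snapshot('wrist');save('w10.png',im)
for q,z in(('clip_tip',141),('clip_seat',141),('hole_centre',141),('clip_eye',143.5)):
    for x in place_of('wrist',q)[:2]: print(q,np.round(x['at'],1),round(x['confidence'],2),toplane('wrist',x['at'],z,T).round(1))
save('w10c.png',cv2.resize(im[30:350,130:560],None,fx=1.85,fy=1.85,interpolation=cv2.INTER_CUBIC))
E
```

```text
25.75 [550.65875594 -75.75679216 236.23942846] [-1.23498669  0.59855668 -0.35663132] 35.348661014197255
clip_tip [115.5  37.2] 0.71 [513.  114.9 141. ]
clip_tip [109.1 328.3] 0.63 [623.  -30.2 141. ]
clip_seat [148.   96.8] 0.93 [516.6  76.2 141. ]
clip_seat [173.3 323.8] 0.84 [589.2 -51.4 141. ]
clip_eye [244.  318.7] 0.75 [548.2 -77.  143.5]
```

View pics/w10c.png

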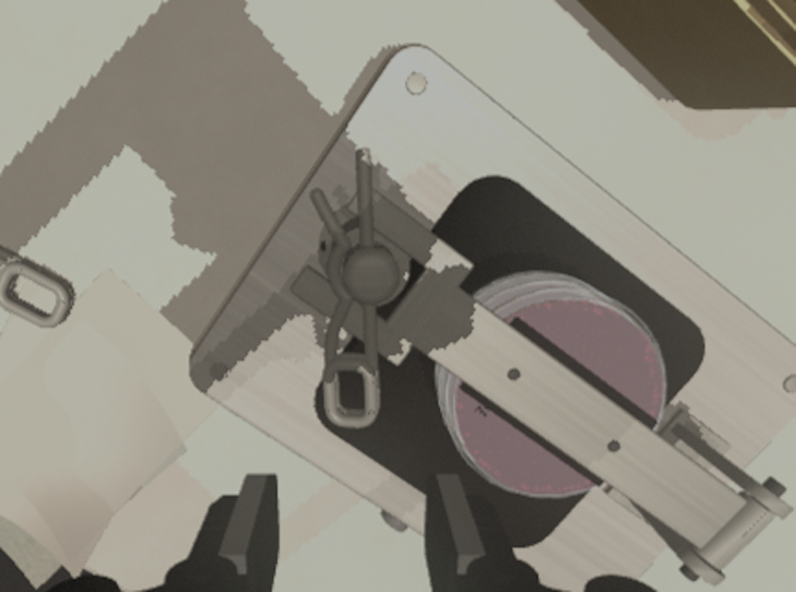

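In the crop the leg passes right through the pin (pin at (275,370), tip at (160,362)). The bow's hollow is round the pin, the eye is free at (390,350), and the bar is down over the stack. Handing in.

```bash
python3 -c "
from h import *
print(sense()['time'],hand_in())"
```

```text
the job is handed in; nothing more can be done
26.0 None
```

The shaker is ready to run and the job was handed in at 26 s. No result was reported back.

- **Bar:** I pushed it down to its stop, at 133 mm with about 20 N. A close view showed its forked end round the pin.
- **Clip:** I used the middle-sized R-clip of the three on the bench. I gripped it once, then let go and regripped it turned half round so the wrist camera could see the leg's tip.
- **Insertion:** The camera showed the hole turned about 36° towards the bar's hinge, so I pushed the leg in along that line. No contact force registered until the bow met the pin. Readings stayed near 6 N or below, then changed direction as the bow sprang over.
- **Last checks:** After release the force on the robot was near zero. The final picture shows the leg through the pin and the bow round it, the eye free and the bar down. The tip is about 43 mm past the pin's axis, against 42 mm expected. I moved nothing else on purpose. The dish stack was in its place under the bar, but I did not look again at the single dish, marker and bottle.
- **Disagreement:** One estimate of the point that should sit at the pin's centre (clip_seat) was about 5 mm off sideways. The picture and the tip position contradict it, so I treated it as network error.

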